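# Feed a timber offcut into the sample shredder with the pusher valve lever

## Task

Run the timber sample: pick up the square-section solid-wood batten offcut and lay it lengthwise in the shredder's open feed trough, between the pusher and the clear tunnel. Then push the valve lever under the clear visor over towards the cutter head and keep it over until the pusher has fed the batten all the way into the tunnel, and let go so that the lever springs back to the middle and the pusher runs home. Let the pusher do the feeding, do not shove the batten in by hand, and leave the other pieces of wood where they lie.

Things in the scene. Friction and masses are not known exactly. Their poses are not given: they have to be found in the camera images.
- machine: Bench sample shredder fixed to the table, 760 mm long (its y), 200 mm deep. Origin on the table under the loading bay: +y = feed direction, -x = operator's side (robot), z up. Along y (mm): air cylinder -357 to -113 (131 high), pusher, open loading bay -70 to +75, clear tunnel +75 to +200 (159 high), tall cutter head +200 to +360 (260 high). Lever valve under a visor in front of the cylinder.
- visor_edge (a point): Middle of the lower front edge of the clear visor over the lever, 300 mm above the table; axes as the machine's. A level pane with dark rim, 8 mm thick, reaching 115 mm either way in y and 68 mm back in +x, on two posts at its rear corners. Open below, in front. The lever's axis is 30 mm behind this edge, so it is reached from the operator's side with the tool sloping in under the edge.
- bay (a point): Trough floor, middle of the open loading bay, 70 mm above the table; axes as the machine's. Polished steel channel along y: floor 75 mm wide between two guide lips 4 mm thick that stand only 14 mm above the floor. Pusher's face at home is 72.5 mm to -y of this point, the tunnel's mouth 72.5 mm to +y. Open above.
- mouth (a point): Point on the trough floor in the plane of the tunnel's mouth, on the trough's centre line; axes as the machine's. The tunnel is 75 mm wide and 85 mm high inside and runs 125 mm to +y, then on into the cutter head.
- batten: The piece to feed: a plain, pale, solid-wood batten offcut of square section, 110 x 55 x 55 mm, about 0.14 kg, the only thick block on the table. Origin in the middle of its underside, x along its length, z up; it starts lying on the table.
- batten_center (a point): Centre of the batten; axes as the batten's.
- pusher (a joint): Travel of the pusher in m: 0 = home, 0.150 = fully out (face 5 mm inside the mouth). Driven by the valve only, it follows the lever slowly: lever fully over, the stroke takes about 1.5 s; lever part-way, it comes only part-way (short of the mouth below about 0.3 rad); lever in the middle, it runs home in about 3 s.
- pusher_face (a point): Middle of the pusher's face; the pusher is a dark steel plate 68 mm wide, 10 mm thick, its top 51 mm above the trough floor, on a piston rod along y.
- lever (a joint): Valve lever angle in rad: 0 = upright (middle), positive = top leans to the machine's +y (towards the cutter head: feed), stops at +0.42 and -0.42. Springs centre it: fully over takes about 2.5 N m at first, 1.9 N m once the pusher is out (up to about 22 N sideways at lever_grip). Let go, it returns part of the way at once, fully in about 3 s with the pusher.
- lever_grip (a point): Point on the axis of the lever's black round grip, 118 mm above the pivot; z along the lever. The grip is 28 mm in diameter and reaches from 68 to 158 mm above the pivot; below it the lever is a 10 mm steel rod. Upright, this point is 168 mm above the table.
- lever_pivot (a point): The lever's pivot, on the fixed valve body 50 mm above the table; axes as the machine's. The lever turns about the machine's x axis through this point.
- chipboard: Bystander: flat piece of chipboard with a white face, 130 x 85 x 17 mm, one end broken. Leave it.
- board: Bystander: dark board offcut 150 x 60 x 22 mm, one end splintered. Leave it.
- lath: Bystander: thin lath 200 x 30 x 12 mm. Leave it.
Mind the look-alikes: they are no part of the job. Several things have the shape of the batten; the one meant has the colours described above.

How it is judged:
By the outcome, as a careful person would: the job done as asked, in the order asked, and still so for the second after the job is handed in, with the robot touching nothing.
It also fails if it takes over 69 s, if anything falls off the work surface, if the arm or the gripper's body presses on something with over 40 N, if the wrist force passes 120 N, or if a joint passes its speed limit or range.

## Robot

A 6-joint arm with a two-finger parallel gripper is mounted at the origin on the work surface. World frame = base frame: x ahead of the robot, y to its left, z up, the work surface at z = 0. Lengths are in m, angles in rad, forces in N, time in s.
With the tool pointing down it reaches from about 0.3 to 0.775 m from the base axis. Payload 14.6 kg.
Tool frame: the origin (TCP) lies at the very end of the fingers, on their centre line; the grasp point (between the pads) lies 19 mm behind it (ctrl.hold_point_z is the z of the grasp point in the tool frame, in m); z points along the fingers, y is the direction in which the jaws open and shut (so a half turn about z gives the same grasp; the last joint's range is limited). The gripper opens to 94 mm and grips with 3 to 60 N. Pads are 16 mm wide; open, the fingers measure 119 mm over their backs; the gripper's body (75 mm by 177 mm) begins 78 mm behind the grasp point.
Start: joints at [1.17, 0.3, 1.521, -0, 1.321, -0.067], TCP at [0.18, 0.52, 0.205] pointing down, gripper open.
Joint ranges: [-3.03, 3.03], [-0.79, 2.21], [0.23, 2.52], [-1.04, 4.18], [0, 3.07], [-2.55, 2.55]. Speed limits (rad/s): [2.22, 2.22, 2.57, 3.14, 3.14, 3.14].

## Interface

Orientations are given as [roll, pitch, yaw] about the fixed x, y, z axes, in that order (R = Rz(yaw) Ry(pitch) Rx(roll)).
In Python, from station import ctrl, cams, hand_in gives the robot as it stands.
- The arm moves only by the tool servo_tool, never from a script. Its argument "rows" is a list of rows, each a list of 7 numbers: the shift along the world's x, y, z in m, then the turn, a rotation vector about the world's x, y, z in rad, then the gripper command: -1 is shut, 1 is fully open, values between are in proportion. A call has exactly 8 rows; each row is the pose to reach, as a shift and turn from the pose measured when the call began; what a row does not reach only later rows make up. A row lasts 1/12 s, in which the tool goes at most 41.7 mm and 7.16 degrees, less where a joint would pass 70% of its speed; a pose out of reach is approached as far as the arm can. A call with a gripper value outside its range is refused whole. The fingers move at their own pace and stop on an object; "newtons" is the grip in N (left out, the last holds). Time passes only in rows, so rows that repeat a pose let the fingers close, or fill a call up. It gives the time, the measured TCP pose, the force and the opening at its end, in the units of the state.
- ctrl.get_obs(): the state, without advancing time (a new reading comes with each control period).
- cams.camera(name): name is "side" or "top" or "wrist"; returns a dict with "image" (480x640x3 uint8, red, green, blue), "depth" (480x640 float32, m along the optical axis (not along the pixel's ray), 0 where there is no reading), "fx", "fy", "cx", "cy" (pixels), "rvec" (rotation vector, rad) and "tvec" (3), from world to camera coordinates, as OpenCV has them; the wrist camera has in their place "hand_eye" (4x4, takes a point from camera to tool coordinates, whose origin is the TCP and whose axes are the flange's). Camera axes: x right, y down, z forward; pixel columns grow to the right and rows downward; lengths in m; the calibration is good to about 2 mm. A picture is of the moment at which its call begins: read the wrist's pose just before it.
- hand_in(): hands the job in, once; it reports no verdict.
Trained networks look in a picture, given as the dict that the camera call returned (one of the last four; its "shot" number tells which), for a name from the list of things; names that differ only in an ending like _2 or _b are one class to them, and where a whole thing is asked for, a point or a joint stands for the part that bears it (a point fixed in the world has none). Each returns a list of dicts, best first, with "p" (0 to 1); they miss things now and then, are a little off and sometimes report something else, mostly with a low value. They report only what shows in the picture. A call takes as long as a camera call. They do not tell look-alikes from the thing itself.
- cams.spot_in(picture, name): "box" ([left, top, right, bottom] as shares, 0 to 1, of the picture: columns of its width, rows of its height, round what is visible of it).
- cams.place_of(picture, name): "at" ([column, row] as shares, 0 to 1, of the picture: columns of its width, rows of its height: a listed point, or the origin of a listed thing).
The state is a dict: "time_s": time; "qpos": joint angles; "joint_vel": joint speeds; "tau": joint torques, N m; "ee_pos": TCP position; "eef_rot": TCP orientation; "force": force on the tool from outside, world axes, zero at the start; "moment": the same for the moment, N m; "grip_width": finger opening in m.
Only numpy, scipy, OpenCV 4.12 (cv2) and the standard library are available. Lean on these libraries where they do the work, as an engineer would, in place of code of your own. Each camera call takes 0.05 s, during which the arm holds its last target.

## Working session

There is one attempt and no reset: what is moved stays moved. The work goes in short steps, Python scripts to look and compute and a tool call to move; the robot and the scene stay as the last step left them, time stands still between calls to the robot, and variables do not carry over. Pictures are saved under pics/ and viewed, and the job is handed in when it is done.

Besides the shell and the picture viewer there is one more tool, called in YAML: its name, and indented under it one key for each argument. servo_tool: Moves the arm, as the interface text tells. Its arguments: {"type":"object","properties":{"rows":{"type":"array"},"newtons":{"type":"number"}},"required":["rows"]}

```bash
ls; mkdir -p pics; cat > h.py <<'E'
import numpy as np, cv2
from station import ctrl, cams
def wp(c,u,v,d=None,z=None):
    R=cv2.Rodrigues(np.array(c["rvec"],float))[0]; t=np.array(c["tvec"],float).ravel()
    r=np.array([(u-c["cx"])/c["fx"],(v-c["cy"])/c["fy"],1.])
    if z is not None:
        o=-R.T@t; w=R.T@r; return o+w*(z-o[2])/w[2]
    return R.T@(r*d-t)
def cloud(c):
    v,u=np.mgrid[:480,:640]; d=c["depth"]
    R=cv2.Rodrigues(np.array(c["rvec"],float))[0]; t=np.array(c["tvec"],float).ravel()
    P=np.stack([(u-c["cx"])/c["fx"]*d,(v-c["cy"])/c["fy"]*d,d],-1)
    P=(P-t)@R; P[d==0]=np.nan
    return P
def save(c,n): cv2.imwrite("pics/"+n,cv2.cvtColor(c["image"],cv2.COLOR_RGB2BGR))
E
python3 - <<'E'
from h import *
o=ctrl.get_obs(); print({k:np.round(v,3) for k,v in o.items()}, ctrl.hold_point_z)
for n in ["top","side"]:
    c=cams.camera(n); save(c,n+"0.png"); P=cloud(c)
    for k in ["batten","batten_center","visor_edge","bay","mouth","pusher_face","lever_grip","lever_pivot","machine","chipboard","board","lath"]:
        r=cams.place_of(c,k)
        for q in r[:2]:
            u,v=q["at"][0]*640,q["at"][1]*480
            print(n,k,round(q["p"],2),int(u),int(v),np.round(P[min(int(v),479),min(int(u),639)],3))
E
```

```text
pics
{'time_s': np.float64(0.0), 'qpos': array([ 1.17 ,  0.301,  1.522, -0.   ,  1.321, -0.067]), 'joint_vel': array([ 0.   ,  0.001,  0.001, -0.   , -0.   , -0.001]), 'tau': array([ 1.0000e-03, -5.3181e+01, -3.5273e+01,  7.1000e-02,  2.4000e-02,
       -0.0000e+00]), 'ee_pos': array([0.18 , 0.519, 0.205]), 'eef_rot': array([-3.14 , -0.   ,  2.808]), 'force': array([-1.326,  0.675, -0.868]), 'moment': array([ 0.027,  0.028, -0.058]), 'grip_width': np.float64(0.093)} -0.0188
top batten 0.92 254 321 [0.247 0.277 0.055]
top batten 0.81 312 255 [0.423 0.115 0.052]
top batten_center 0.98 313 253 [0.428 0.112 0.052]
top batten_center 0.89 254 322 [0.244 0.277 0.056]
top visor_edge 0.68 483 177 [ 0.638 -0.379  0.009]
top bay 0.81 364 159 [ 0.684 -0.035  0.07 ]
top bay 0.65 310 253 [0.428 0.121 0.057]
top mouth 0.81 341 162 [0.654 0.032 0.162]
top pusher_face 0.77 398 159 [ 0.669 -0.122  0.117]
top lever_grip 0.72 464 176 [ 0.599 -0.27   0.204]
top lever_grip 0.2 313 253 [0.428 0.112 0.052]
top lever_pivot 0.96 453 181 [ 0.616 -0.277  0.069]
top machine 0.65 365 164 [ 0.67  -0.037  0.071]
to
[... 468 characters left out ...]
78]
side mouth 0.71 406 268 [0.678 0.006 0.072]
side mouth 0.69 416 279 [ 0.677 -0.046  0.07 ]
side pusher_face 0.77 434 283 [ 0.638 -0.173  0.157]
side pusher_face 0.47 348 392 [ 0.36  -0.276  0.011]
side lever_grip 0.62 449 310 [ 0.599 -0.287  0.173]
side lever_grip 0.36 420 279 [ 0.686 -0.052  0.072]
side lever_pivot 0.89 446 345 [ 0.605 -0.289  0.069]
side lever_pivot 0.46 432 283 [ 0.667 -0.128  0.117]
side machine 0.68 416 299 [ 0.632 -0.117  0.069]
side machine 0.25 338 332 [ 0.422 -0.097  0.019]
side chipboard 0.71 338 332 [ 0.422 -0.097  0.019]
side chipboard 0.34 414 299 [ 0.672 -0.054  0.01 ]
side board 0.76 281 250 [0.423 0.297 0.024]
side lath 0.83 345 390 [ 0.356 -0.269  0.013]
```

View pics/top0.png

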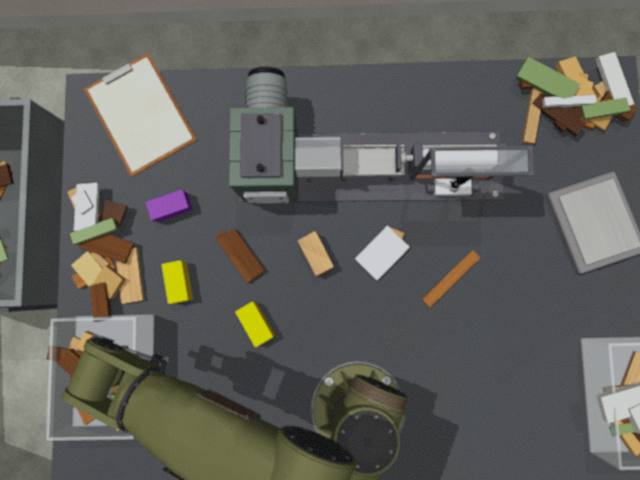

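View pics/side0.png

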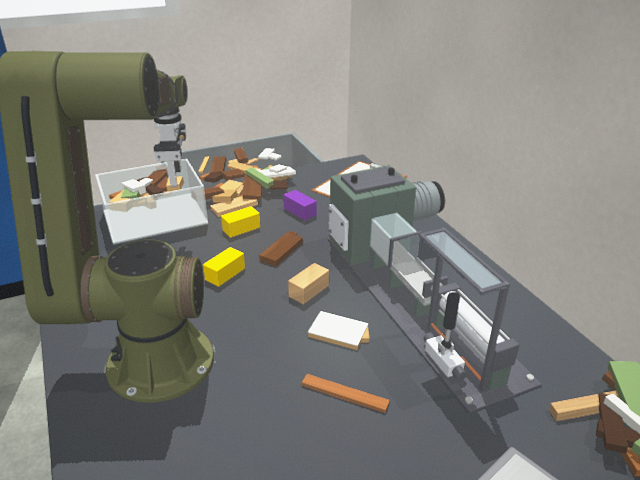

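Candidates for the batten in the top view are the pale block at (316,254), yellow blocks at (254,323) and (177,281), and a purple one at (168,205). I choose the pale wood block at (316,254). Next I check it in a crop and measure the geometry.

```bash
python3 - <<'E'
from h import *
c=cams.camera("top"); P=cloud(c); I=c["image"]
cr=cv2.resize(I[210:300,260:370],None,fx=6,fy=6,interpolation=cv2.INTER_CUBIC); cv2.imwrite("pics/crop1.png",cr[:,:,::-1])
cr=cv2.resize(I[110:220,220:540],None,fx=2.5,fy=2.5,interpolation=cv2.INTER_CUBIC); cv2.imwrite("pics/crop2.png",cr[:,:,::-1])
m=np.zeros((480,640),bool); m[225:285,290:345]=1
m&=(P[...,2]>.045)&(P[...,2]<.065)
q=P[m]; r=cv2.minAreaRect((q[:,:2]*1000).astype(np.float32)); print("batten",m.sum(),r,q[:,2].mean(), cv2.boxPoints(r))
# machine: tops
S=cams.camera("side"); PS=cloud(S)
for nm,pp in (("top",P),("side",PS)):
    for lo,hi,a in ((.25,.27,"head"),(.292,.306,"visor"),(.15,.165,"tunnel"),(.125,.137,"cyl"),(.08,.09,"lips"),(.116,.126,"pusher"),(.066,.074,"floor")):
        k=(pp[...,2]>lo)&(pp[...,2]<hi)&(pp[...,0]>.5)&(pp[...,0]<.85)&(pp[...,1]>-.5)&(pp[...,1]<.4)
        q=pp[k]
        if len(q)>5:
            r=cv2.minAreaRect((q[:,:2]*1000).astype(np.float32)); print(nm,a,len(q),np.round(r[0],1),np.round(r[1],1),round(r[2],2),np.round(q.min(0),3),np.round(q.max(0),3))
for k in ["visor_edge","bay","mouth","lever_pivot"]:
    for nm,cc,z in (("top",c,0),("side",S,0)):
        z={"visor_edge":.3,"bay":.07,"mouth":.07,"lever_pivot":.05}[k]
        for qq in cams.place_of(cc,k)[:1]: print(k,nm,np.round(wp(cc,qq["at"][0]*640,qq["at"][1]*480,z=z),3),qq["p"])
E
```

```text
batten 795 ((428.27410888671875, 105.69813537597656), (109.65695190429688, 54.19850158691406), 25.317319869995117) 0.05557376157744866 [[367.12326 106.74823]
 [390.3002   57.75531]
 [489.42496 104.64804]
 [466.24802 153.64096]]
top head 120 [634.   44.8] [430.4 133.6] 75.07 [ 0.615 -0.178  0.25 ] [0.753 0.24  0.269]
top visor 1344 [ 611.5 -283.6] [231.7  69.9] 89.14 [ 0.575 -0.399  0.297] [ 0.647 -0.168  0.306]
top tunnel 1783 [711.4  10.5] [278.8 598.1] 0.33 [ 0.571 -0.289  0.15 ] [0.85  0.309 0.165]
top cyl 478 [699.3 -51. ] [711.3 275.3] 88.31 [ 0.569 -0.407  0.125] [0.844 0.308 0.137]
top lips 323 [652.2  19.1] [138.5 591.1] 3.98 [ 0.572 -0.281  0.08 ] [0.722 0.311 0.09 ]
top pusher 329 [640.3 -35.2] [635.5 288.9] 75.51 [ 0.571 -0.379  0.116] [0.843 0.307 0.126]
top floor 1278 [681.3  13.7] [208.5 604. ] 3.22 [ 0.567 -0.293  0.066] [0.778 0.311 0.074]
side head 140 [631.2 -68.6] [651.5 144. ] 80.12 [ 0.607 -0.4    0.25 ] [0.756 0.248 0.27 ]
side visor 636 [ 614.  -282.1] [234.7  73. ] 88.71 [ 0.575 -0.4    0.292] [ 0.65  -0.164  0.306]
side tunnel 1364 [615.2 -46.6] [655.  293.7] 70.38 [ 0.572 -0.401  0.15 ] [0.849 0.31  0.165]
side cyl 1529 [638.4 -71.5] [644.8 291.9] 76.06 [ 0.571 -0.409  0.125] [0.849 0.276 0.137]
side lips 687 [662.6 -65.9] [677.6 284.2] 80.78 [ 0.571 -0.408  0.08 ] [0.849 0.291 0.09 ]
side pusher 873 [638.7 -67. ] [655.9 292.6] 75.92 [ 0.573 -0.408  0.116] [0.85  0.287 0.126]
side floor 1092 [659.4 -57.1] [156.5 699. ] 3.08 [ 0.568 -0.406  0.066] [0.728 0.288 0.074]
visor_edge top [ 0.572 -0.286  0.3  ] 0.78
visor_edge side [ 0.582 -0.282  0.3  ] 0.58
bay top [ 0.683 -0.045  0.07 ] 0.82
bay side [ 0.675 -0.048  0.07 ] 0.9
mouth top [0.68  0.029 0.07 ] 0.9
mouth side [0.689 0.019 0.07 ] 0.86
lever_pivot top [ 0.611 -0.283  0.05 ] 0.98
lever_pivot side [ 0.725 -0.064  0.05 ] 0.42
```

View pics/crop1.png

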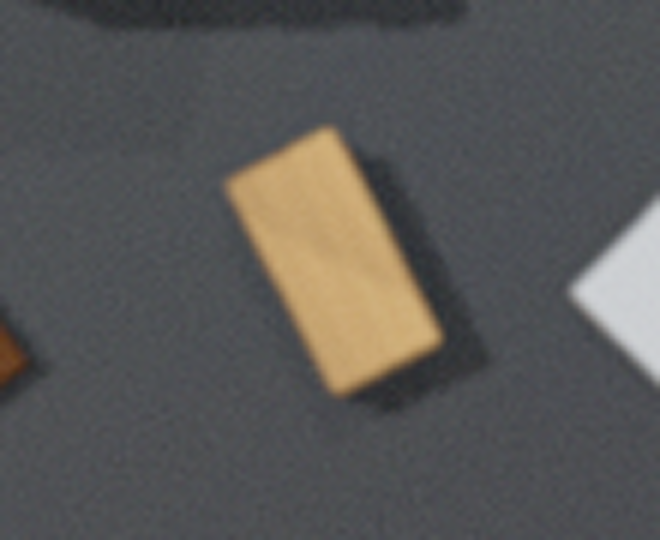

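View pics/crop2.png

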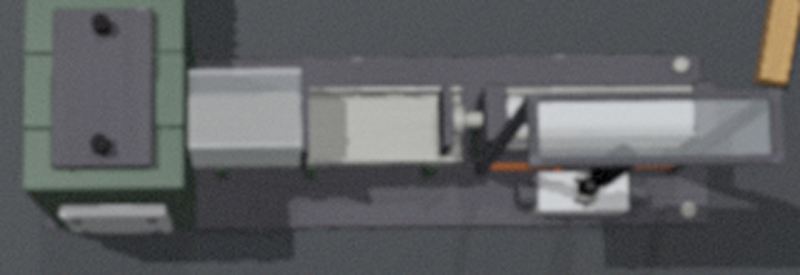

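```bash
python3 - <<'E'
from h import *
c=cams.camera("top"); S=cams.camera("side")
for nm,cc in (("top",c),("side",S)):
    P=cloud(cc)
    def sel(lo,hi,x0,x1,y0,y1,a):
        k=(P[...,2]>lo)&(P[...,2]<hi)&(P[...,0]>x0)&(P[...,0]<x1)&(P[...,1]>y0)&(P[...,1]<y1)
        k=cv2.morphologyEx(k.astype(np.uint8),cv2.MORPH_OPEN,np.ones((2,2)))>0
        q=P[k]
        if len(q)<20: return print(nm,a,len(q))
        r=cv2.minAreaRect((q[:,:2]*1000).astype(np.float32)); print(nm,a,len(q),np.round(r[0],1),np.round(r[1],1),round(r[2],2),np.round(q[:,2].mean(),4))
    sel(.25,.275,.55,.85,.1,.4,"headtop")
    sel(.15,.168,.6,.76,.0,.15,"tunneltop")
    sel(.06,.077,.6,.76,-.13,.04,"floor")
    sel(.11,.128,.6,.76,-.15,-.08,"pusher")
    sel(.285,.315,.5,.7,-.45,-.1,"visor")
    sel(.0,.02,.56,.62,-.45,.2,"base")
    sel(.14,.24,.57,.66,-.33,-.23,"grip")
    P2=P[(P[...,0]>.6)&(P[...,0]<.75)&(P[...,1]>-.02)&(P[...,1]<.01)]
# visor centre edge
E
```

```text
top headtop 99 [682.6 229. ] [ 16.  135.6] 89.22 0.2555
top tunneltop 1535 [nan nan] [0. 0.] 0.0 nan
top floor 1321 [646.1 -47.5] [146.8  84.1] 61.25 nan
top pusher 140 [ 677.9 -136.2] [23.2 72.5] 72.13 nan
top visor 3064 [ 614.9 -360.4] [ 94.  388.8] 18.38 nan
top base 2958 [nan nan] [nan  0.] nan nan
top grip 94 [ 613.5 -312.2] [17.9 89.4] 21.88 0.1468
side headtop 64 [1144.6  835.6] [1608.4  113.1] 53.11 0.2425
side tunneltop 816 [679.9  73.1] [508.5 139.6] 53.77 nan
side floor 754 [679.8 -68.9] [210.9  86.3] 87.76 nan
side pusher 119 [727.7 -84.1] [257.3  48.1] 41.98 0.1134
side visor 2375 [ 796.3 -156.4] [612.5 226. ] 58.29 nan
side base 3439 [ 591.3 -128.2] [ 65.  649.7] 0.17 nan
side grip 375 [ 704.5 -194.9] [293.8  23.2] 43.84 nan
```

```bash
python3 - <<'E'
from h import *
c=cams.camera("top"); S=cams.camera("side")
for nm,cc in (("top",c),("side",S)):
    P=cloud(cc)
    def sel(lo,hi,x0,x1,y0,y1,a):
        k=(P[...,2]>lo)&(P[...,2]<hi)&(P[...,0]>x0)&(P[...,0]<x1)&(P[...,1]>y0)&(P[...,1]<y1)
        n,l,st,_=cv2.connectedComponentsWithStats(k.astype(np.uint8),connectivity=4)
        i=1+st[1:,4].argmax(); q=P[l==i]
        r=cv2.minAreaRect((q[:,:2]*1000).astype(np.float32)); print(nm,a,len(q),np.round(r[0],1),np.round(r[1],1),round(r[2],2),np.round(q[:,2].mean(),4),np.round(np.percentile(q,[1,99],axis=0)[:,:2],3).tolist())
    sel(.245,.275,.55,.85,.1,.4,"headtop")
    sel(.15,.168,.6,.76,.0,.18,"tunneltop")
    sel(.06,.077,.6,.76,-.13,.04,"floor")
    sel(.11,.128,.6,.76,-.15,-.08,"pusher")
    sel(.285,.315,.5,.7,-.45,-.1,"visor")
    sel(.13,.24,.57,.66,-.33,-.23,"grip")
    sel(.035,.055,.57,.66,-.33,-.23,"valve")
E
```

```text
top headtop 58 [624.6 232.5] [21.1 17.8] 46.87 0.2568 [[0.615, 0.223], [0.637, 0.24]]
top tunneltop 1559 [682.4  88.7] [125.6  95.4] 88.46 0.16 [[0.639, 0.026], [0.723, 0.15]]
top floor 1305 [682.1 -54.1] [149.   73.4] 88.33 0.0707 [[0.646, -0.119], [0.718, 0.02]]
top pusher 150 [ 676.2 -131.7] [26.6 66.2] 89.59 0.1194 [[0.643, -0.143], [0.709, -0.119]]
top visor 3060 [ 611.1 -283.5] [232.7  69.6] 88.96 0.3064 [[0.576, -0.396], [0.645, -0.169]]
top grip 103 [ 601.2 -277.9] [27.1 14.2] 50.43 0.1723 [[0.593, -0.291], [0.612, -0.269]]
top valve 413 [ 607.8 -280.3] [100.1  46.9] 88.3 0.0445 [[0.585, -0.329], [0.628, -0.232]]
side headtop 75 [635.8 239. ] [85.8 31.6] 66.54 0.2518 [[0.61, 0.205], [0.665, 0.275]]
side tunneltop 1004 [678.7  89.8] [138.  158.7] 88.94 0.1609 [[0.606, 0.024], [0.754, 0.156]]
side floor 621 [689.  -32.7] [145.9  70.9] 87.91 0.0722 [[0.656, -0.094], [0.722, 0.039]]
side pusher 61 [ 659.5 -124.3] [14.9 29.3] 89.11 0.1195 [[0.645, -0.132], [0.673, -0.118]]
side visor 2373 [ 613.3 -283.7] [234.6  74.3] 88.75 0.3071 [[0.578, -0.399], [0.648, -0.17]]
side grip 420 [ 607.7 -285.2] [28.3 27.8] 0.17 0.1765 [[0.594, -0.298], [0.621, -0.273]]
side valve 523 [ 612.  -280.3] [100.3  53.6] 88.55 0.045 [[0.586, -0.33], [0.632, -0.233]]
```

The crop shows a plain pale wood grain block with no paint, which fits the description. It measures 110 x 54 mm with its top at 55 mm, centre (0.428, 0.106), long axis at 25.3°. The machine's yaw is about -1.4° and the bay is at about (0.680, -0.048). Moving above the batten now.

servo_tool:
  rows:
    - [0.248, -0.413, 0, 0, 0, -2.367, 1]
    - [0.248, -0.413, 0, 0, 0, -2.367, 1]
    - [0.248, -0.413, 0, 0, 0, -2.367, 1]
    - [0.248, -0.413, 0, 0, 0, -2.367, 1]
    - [0.248, -0.413, 0, 0, 0, -2.367, 1]
    - [0.248, -0.413, 0, 0, 0, -2.367, 1]
    - [0.248, -0.413, 0, 0, 0, -2.367, 1]
    - [0.248, -0.413, 0, 0, 0, -2.367, 1]
  newtons: 25

```text
time_s: 2.67
ee_pos: [0.3523, 0.232, 0.2057]
eef_rot: [3.141, -0.0, 1.802]
force: [1.0, 0.9, -0.2]
grip_width: 0.0941
```

servo_tool:
  rows:
    - [0.076, -0.126, 0, 0, 0, -1.36, 1]
    - [0.076, -0.126, 0, 0, 0, -1.36, 1]
    - [0.076, -0.126, 0, 0, 0, -1.36, 1]
    - [0.076, -0.126, 0, 0, 0, -1.36, 1]
    - [0.076, -0.126, 0, 0, 0, -1.36, 1]
    - [0.076, -0.126, 0, 0, 0, -1.36, 1]
    - [0.076, -0.126, 0, 0, 0, -1.36, 1]
    - [0.076, -0.126, 0, 0, 0, -1.36, 1]

```text
time_s: 3.33
ee_pos: [0.4284, 0.1058, 0.2058]
eef_rot: [3.141, -0.0, 0.801]
force: [-0.0, 0.3, 0.0]
grip_width: 0.0944
```

servo_tool:
  rows:
    - [0, 0, 0, 0, 0, -0.36, 1]
    - [0, 0, 0, 0, 0, -0.36, 1]
    - [0, 0, 0, 0, 0, -0.36, 1]
    - [0, 0, 0, 0, 0, -0.36, 1]
    - [0, 0, -0.03, 0, 0, -0.36, 1]
    - [0, 0, -0.06, 0, 0, -0.36, 1]
    - [0, 0, -0.09, 0, 0, -0.36, 1]
    - [0, 0, -0.1, 0, 0, -0.36, 1]

```text
time_s: 4.0
ee_pos: [0.4267, 0.1055, 0.1025]
eef_rot: [-3.141, 0.004, 0.445]
force: [0.2, 0.0, -0.6]
grip_width: 0.0937
```

servo_tool:
  rows:
    - [0.001, 0, -0.03, 0, 0, 0, 1]
    - [0.001, 0, -0.06, 0, 0, 0, 1]
    - [0.001, 0, -0.082, 0, 0, 0, 1]
    - [0.001, 0, -0.082, 0, 0, 0, 1]
    - [0.001, 0, -0.082, 0, 0, 0, -1]
    - [0.001, 0, -0.082, 0, 0, 0, -1]
    - [0.001, 0, -0.082, 0, 0, 0, -1]
    - [0.001, 0, -0.082, 0, 0, 0, -1]
  newtons: 25

```text
time_s: 4.67
ee_pos: [0.4286, 0.1057, 0.0219]
eef_rot: [3.142, 0.002, 0.446]
force: [-0.0, -0.2, 0.1]
grip_width: 0.0709
```

servo_tool:
  rows:
    - [0, 0, 0, 0, 0, 0, -1]
    - [0, 0, 0, 0, 0, 0, -1]
    - [0, 0, 0, 0, 0, 0, -1]
    - [0, 0, 0.01, 0, 0, 0, -1]
    - [0, 0, 0.03, 0, 0, 0, -1]
    - [0, 0, 0.06, 0, 0, 0, -1]
    - [0, 0, 0.1, 0, 0, 0, -1]
    - [0, 0, 0.13, 0, 0, 0, -1]

```text
time_s: 5.33
ee_pos: [0.4285, 0.1057, 0.1551]
eef_rot: [3.141, 0.001, 0.446]
force: [1.0, 0.0, -1.0]
grip_width: 0.0551
```

servo_tool:
  rows:
    - [0, -0.03, 0.045, 0, 0, 0.15, -1]
    - [0.03, -0.06, 0.045, 0, 0, 0.25, -1]
    - [0.06, -0.09, 0.045, 0, 0, 0.4, -1]
    - [0.1, -0.12, 0.045, 0, 0, 0.5, -1]
    - [0.14, -0.154, 0.045, 0, 0, 0.6, -1]
    - [0.17, -0.154, 0.045, 0, 0, 0.75, -1]
    - [0.2, -0.154, 0.045, 0, 0, 0.85, -1]
    - [0.23, -0.154, 0.045, 0, 0, 0.98, -1]

```text
time_s: 6.0
ee_pos: [0.66, -0.0501, 0.2004]
eef_rot: [3.141, 0.001, 1.425]
force: [-0.2, 1.1, -1.2]
grip_width: 0.0547
```

```bash
python3 - <<'E'
from h import *
o=ctrl.get_obs(); print(o["ee_pos"],o["eef_rot"])
p,r=np.array(o["ee_pos"]),np.array(o["eef_rot"])
print("to go",np.round([.680-p[0],-.048-p[1]],4),"yaw",1.546-r[2])
E
```

```text
[ 0.66003126 -0.05011825  0.20036467] [3.14140163e+00 1.01910799e-03 1.42478767e+00]
to go [0.02   0.0021] yaw 0.12121232592680276
```

Align, then look from above and the side before lowering.

servo_tool:
  rows:
    - [0.02, 0.002, 0, 0, 0, 0.121, -1]
    - [0.02, 0.002, 0, 0, 0, 0.121, -1]
    - [0.02, 0.002, -0.01, 0, 0, 0.121, -1]
    - [0.02, 0.002, -0.02, 0, 0, 0.121, -1]
    - [0.02, 0.002, -0.03, 0, 0, 0.121, -1]
    - [0.02, 0.002, -0.04, 0, 0, 0.121, -1]
    - [0.02, 0.002, -0.05, 0, 0, 0.121, -1]
    - [0.02, 0.002, -0.05, 0, 0, 0.121, -1]

```text
time_s: 6.67
ee_pos: [0.6789, -0.048, 0.1478]
eef_rot: [-3.138, 0.001, 1.545]
force: [-0.7, -0.0, -0.8]
grip_width: 0.0551
```

```bash
python3 - <<'E'
from h import *
for n,b in (("side",(230,330,360,480)),("wrist",None)):
    c=cams.camera(n); I=c["image"]
    if b: I=cv2.resize(I[b[0]:b[1],b[2]:b[3]],None,fx=5,fy=5,interpolation=cv2.INTER_CUBIC)
    cv2.imwrite(f"pics/{n}2.png",I[:,:,::-1])
E
```

```text
(no output)
```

View pics/side2.png

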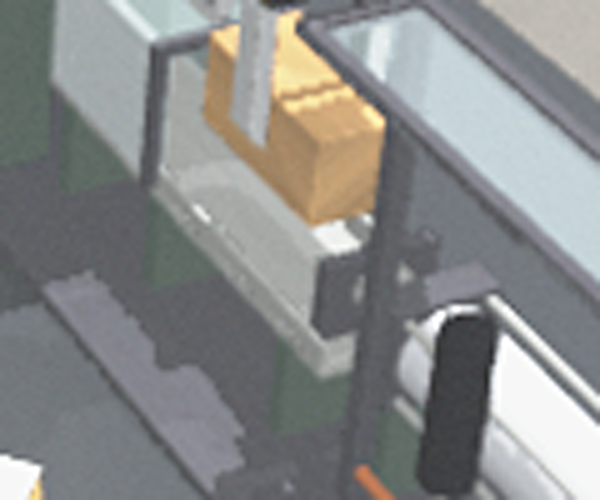

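View pics/wrist2.png

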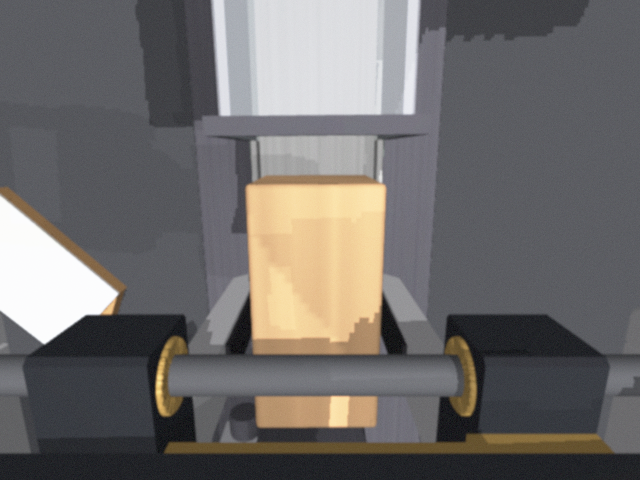

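The side crop shows the batten held lengthwise over the trough. In the wrist view the trough lines (cols 258 and 380) and the batten (about 250 to 383) share the same centre. Lowering.

servo_tool:
  rows:
    - [0.001, 0, -0.02, 0, 0, 0, -1]
    - [0.001, 0, -0.035, 0, 0, 0, -1]
    - [0.001, 0, -0.045, 0, 0, 0, -1]
    - [0.001, 0, -0.05, 0, 0, 0, -1]
    - [0.001, 0, -0.053, 0, 0, 0, -1]
    - [0.001, 0, -0.055, 0, 0, 0, -1]
    - [0.001, 0, -0.055, 0, 0, 0, -1]
    - [0.001, 0, -0.055, 0, 0, 0, -1]

```text
time_s: 7.43
ee_pos: [0.6811, -0.0481, 0.0959]
eef_rot: [3.141, 0.001, 1.545]
force: [0.3, 0.3, -1.4]
grip_width: 0.0549
```

servo_tool:
  rows:
    - [0, 0, -0.002, 0, 0, 0, -1]
    - [0, 0, -0.003, 0, 0, 0, -1]
    - [0, 0, -0.004, 0, 0, 0, -1]
    - [0, 0, -0.005, 0, 0, 0, -1]
    - [0, 0, -0.005, 0, 0, 0, -1]
    - [0, 0, -0.005, 0, 0, 0, -1]
    - [0, 0, -0.005, 0, 0, 0, -1]
    - [0, 0, -0.005, 0, 0, 0, -1]

```text
time_s: 8.1
ee_pos: [0.6816, -0.0482, 0.0927]
eef_rot: [3.139, 0.001, 1.545]
force: [-2.9, 0.1, 10.0]
grip_width: 0.0548
```

Contact with the floor (10 N). Release and rise.

servo_tool:
  rows:
    - [0, 0, 0.001, 0, 0, 0, -1]
    - [0, 0, 0.001, 0, 0, 0, 0.4]
    - [0, 0, 0.001, 0, 0, 0, 0.8]
    - [0, 0, 0.001, 0, 0, 0, 0.8]
    - [0, 0, 0.001, 0, 0, 0, 0.8]
    - [0, 0, 0.001, 0, 0, 0, 0.8]
    - [0, 0, 0.001, 0, 0, 0, 0.8]
    - [0, 0, 0.02, 0, 0, 0, 0.8]

```text
time_s: 8.77
ee_pos: [0.68, -0.048, 0.109]
eef_rot: [-3.138, 0.001, 1.545]
force: [-0.2, -0.7, 0.1]
grip_width: 0.0843
```

servo_tool:
  rows:
    - [0, 0, 0.03, 0, 0, 0, 0.8]
    - [0, 0, 0.06, 0, 0, 0, 0.8]
    - [0, 0, 0.1, 0, 0, 0, 0.8]
    - [-0.02, 0, 0.12, 0, 0, 0, 0.8]
    - [-0.06, 0, 0.13, 0, 0, 0, 0]
    - [-0.1, 0, 0.13, 0, 0, 0, -1]
    - [-0.14, 0, 0.13, 0, 0, 0, -1]
    - [-0.18, 0, 0.13, 0, 0, 0, -1]

```text
time_s: 9.43
ee_pos: [0.4979, -0.0479, 0.2389]
eef_rot: [-3.139, 0.001, 1.546]
force: [-0.3, -0.4, 0.8]
grip_width: 0.0617
```

```bash
python3 - <<'E'
from h import *
for n,b in (("side",(180,380,360,560)),("top",(110,220,280,540))):
    c=cams.camera(n); I=c["image"]
    I=cv2.resize(I[b[0]:b[1],b[2]:b[3]],None,fx=3,fy=3,interpolation=cv2.INTER_CUBIC)
    cv2.imwrite(f"pics/{n}3.png",I[:,:,::-1])
    P=cloud(c); k=(P[...,2]>.115)&(P[...,2]<.135)&(P[...,0]>.64)&(P[...,0]<.72)&(P[...,1]>-.116)&(P[...,1]<.02); q=P[k]
    print(n,cv2.minAreaRect((q[:,:2]*1000).astype(np.float32)),q[:,2].mean())
    # grip axis
    k=(P[...,2]>.12)&(P[...,2]<.206)&(P[...,0]>.58)&(P[...,0]<.64)&(P[...,1]>-.33)&(P[...,1]<-.24); q=P[k]
    for z0 in np.arange(.12,.21,.02):
        g=q[(q[:,2]>=z0)&(q[:,2]<z0+.02)]
        if len(g)>3: print(round(z0+.01,2),len(g),np.round(g.min(0),3),np.round(g.max(0),3),np.round(np.median(g,0),3))
E
```

```text
side ((682.1243896484375, -43.121795654296875), (132.31771850585938, 60.89930725097656), 84.59920501708984) 0.12586795328919073
0.13 73 [ 0.595 -0.297  0.121] [ 0.618 -0.273  0.14 ] [ 0.601 -0.292  0.131]
0.15 92 [ 0.595 -0.298  0.14 ] [ 0.618 -0.272  0.16 ] [ 0.601 -0.291  0.15 ]
0.17 88 [ 0.595 -0.299  0.16 ] [ 0.619 -0.274  0.179] [ 0.602 -0.292  0.17 ]
0.19 90 [ 0.595 -0.298  0.18 ] [ 0.617 -0.272  0.2  ] [ 0.6   -0.293  0.19 ]
0.21 32 [ 0.596 -0.297  0.2  ] [ 0.625 -0.278  0.206] [ 0.603 -0.291  0.203]
top ((680.9955444335938, -48.607757568359375), (110.33100891113281, 58.0269775390625), 88.95939636230469) 0.12546335039109038
0.13 22 [ 0.594 -0.288  0.123] [ 0.614 -0.269  0.139] [ 0.599 -0.272  0.13 ]
0.15 27 [ 0.593 -0.291  0.14 ] [ 0.612 -0.269  0.159] [ 0.599 -0.273  0.149]
0.17 24 [ 0.593 -0.292  0.161] [ 0.608 -0.268  0.18 ] [ 0.597 -0.274  0.17 ]
0.19 22 [ 0.592 -0.291  0.181] [ 0.603 -0.269  0.199] [ 0.596 -0.275  0.191]
0.21 7 [ 0.594 -0.293  0.201] [ 0.599 -0.273  0.204] [ 0.596 -0.285  0.203]
```

View pics/side3.png

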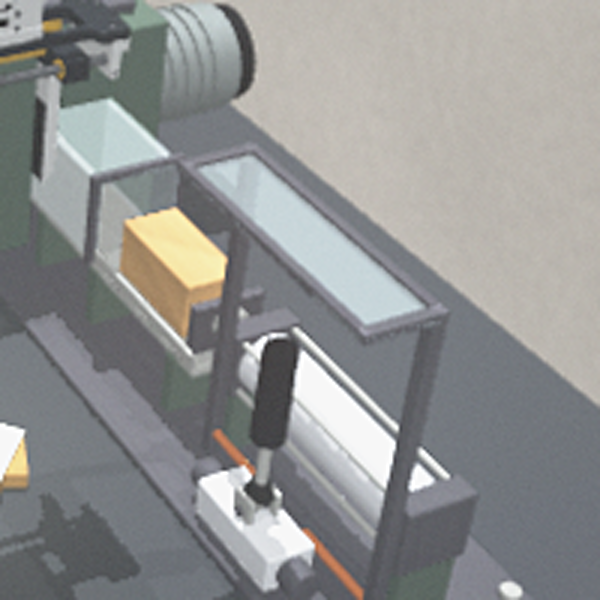

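View pics/top3.png

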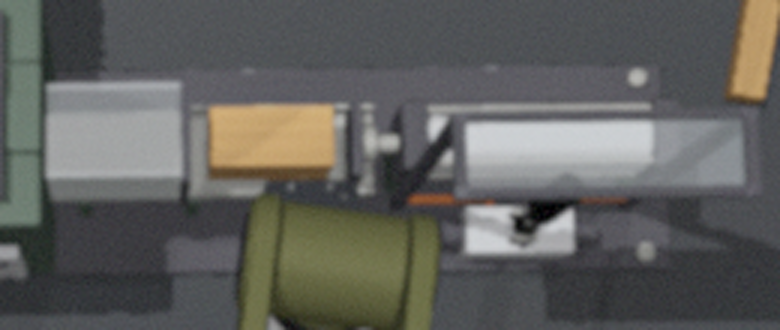

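The batten lies flat and centred at (0.681, -0.0486), clear of both pusher and mouth. The lever axis is about (0.609, -0.283), upright. Next I check the wrist camera's offset for the sloped approach.

```bash
python3 - <<'E'
from h import *
c=cams.camera("wrist"); print(np.round(c["hand_eye"],3)); o=ctrl.get_obs(); print(np.round(o["qpos"],3),o["time_s"],[x for x in dir(ctrl) if x[0]!='_'])
E
```

```text
[[-0.001 -0.972 -0.237  0.067]
 [ 1.    -0.001 -0.001  0.   ]
 [ 0.    -0.237  0.972 -0.179]
 [ 0.     0.     0.     1.   ]]
[-1.690e-01  1.650e-01  1.607e+00 -1.000e-03  1.372e+00 -1.430e-01] 9.5833 ['MotionError', 'get_obs', 'hold_point_z']
```

```bash
cat >> h.py <<'E'
from scipy.spatial.transform import Rotation as Ro
def goto(p,az,slope):
    o=ctrl.get_obs(); a,s=np.radians(az),np.radians(slope)
    z=np.array([np.cos(s)*np.cos(a),np.cos(s)*np.sin(a),-np.sin(s)]); y=np.array([np.sin(a),-np.cos(a),0]); x=np.cross(y,z)
    T=Ro.from_matrix(np.stack([x,y,z],1)); N=Ro.from_euler("xyz",o["eef_rot"])
    rv=(T*N.inv()).as_rotvec()
    print("shift",np.round(np.array(p)-o["ee_pos"],4),"turn",np.round(rv,3),"deg",np.degrees(np.linalg.norm(rv)).round(1),"q",np.round(o["qpos"],2),"F",np.round(o["force"],1),"t",round(float(o["time_s"]),2))
E
python3 -c "
from h import *
goto((.45,-.29,.25),-12,40); goto((.45,-.29,.25),-12,90)"
```

```text
shift [-0.0484 -0.242   0.0102] turn [ 0.611 -0.778 -1.63 ] deg 109.3 q [-0.17  0.16  1.61 -0.    1.37 -0.14] F [ 1.4  0.2 -0.2] t 9.58
shift [-0.0484 -0.242   0.0102] turn [-1.000e-03 -2.000e-03 -1.755e+00] deg 100.5 q [-0.17  0.16  1.61 -0.    1.37 -0.14] F [ 1.4  0.2 -0.2] t 9.58
```

First yaw with the tool still pointing down while backing off, then tilt.

servo_tool:
  rows:
    - [-0.04, 0, 0.01, 0, 0, -0.12, -1]
    - [-0.06, -0.04, 0.01, 0, 0, -0.25, -1]
    - [-0.06, -0.08, 0.01, 0, 0, -0.37, -1]
    - [-0.06, -0.12, 0.01, 0, 0, -0.5, -1]
    - [-0.06, -0.15, 0.01, 0, 0, -0.62, -1]
    - [-0.06, -0.18, 0.01, 0, 0, -0.75, -1]
    - [-0.06, -0.2, 0.01, 0, 0, -0.87, -1]
    - [-0.06, -0.2, 0.01, 0, 0, -1.0, -1]

```text
time_s: 10.25
ee_pos: [0.439, -0.2517, 0.2495]
eef_rot: [-3.14, 0.001, 0.541]
force: [-0.6, 0.8, -0.3]
grip_width: 0.0007
```

```bash
python3 -c "
from h import *
goto((.44,-.29,.25),-12,60); goto((.44,-.29,.25),-12,40)"
```

```text
shift [ 0.001  -0.0383  0.0005] turn [ 0.087 -0.53  -0.733] deg 52.1 q [-0.59  0.17  1.58 -0.    1.4   0.44] F [-0.6  0.8 -0.3] t 10.25
shift [ 0.001  -0.0383  0.0005] turn [ 0.146 -0.882 -0.702] deg 65.1 q [-0.59  0.17  1.58 -0.    1.4   0.44] F [-0.6  0.8 -0.3] t 10.25
```

servo_tool:
  rows:
    - [0.0, -0.04, 0.0, 0.146, -0.882, -0.702, -1]
    - [0.0, -0.04, 0.0, 0.146, -0.882, -0.702, -1]
    - [0.0, -0.04, 0.0, 0.146, -0.882, -0.702, -1]
    - [0.0, -0.04, 0.0, 0.146, -0.882, -0.702, -1]
    - [0.0, -0.04, 0.0, 0.146, -0.882, -0.702, -1]
    - [0.0, -0.04, 0.0, 0.146, -0.882, -0.702, -1]
    - [0.0, -0.04, 0.0, 0.146, -0.882, -0.702, -1]
    - [0.0, -0.04, 0.0, 0.146, -0.882, -0.702, -1]

```text
time_s: 10.92
ee_pos: [0.4393, -0.2932, 0.2503]
eef_rot: [3.091, -0.772, -0.089]
force: [1.3, 0.4, 0.3]
grip_width: 0.0002
```

```bash
python3 -c "
from h import *
goto((.49,-.305,.25),-12,40)"
```

```text
shift [ 0.0507 -0.0118 -0.0003] turn [ 0.019 -0.105 -0.083] deg 7.7 q [-0.91 -0.09  2.03  0.78  0.74  0.31] F [1.3 0.4 0.3] t 10.92
```

servo_tool:
  rows:
    - [0.03, -0.012, 0, 0.019, -0.105, -0.083, -1]
    - [0.06, -0.012, 0, 0.019, -0.105, -0.083, -1]
    - [0.076, -0.012, 0, 0.019, -0.105, -0.083, -1]
    - [0.076, -0.012, 0, 0.019, -0.105, -0.083, -1]
    - [0.076, -0.012, 0, 0.019, -0.105, -0.083, -1]
    - [0.076, -0.012, 0, 0.019, -0.105, -0.083, -1]
    - [0.076, -0.012, 0, 0.019, -0.105, -0.083, -1]
    - [0.076, -0.012, 0, 0.019, -0.105, -0.083, -1]

```text
time_s: 11.58
ee_pos: [0.515, -0.3055, 0.2505]
eef_rot: [-3.141, -0.873, -0.21]
force: [0.0, 0.7, 0.2]
grip_width: 0.0005
```

```bash
python3 -c "
from h import *
goto((.627,-.329,.153),-12,40)
c=cams.camera('side'); I=cv2.resize(c['image'][180:380,330:560],None,fx=3,fy=3); cv2.imwrite('pics/side4.png',I[:,:,::-1])"
```

```text
shift [ 0.112  -0.0235 -0.0975] turn [0.    0.001 0.   ] deg 0.0 q [-0.79  0.03  1.96  0.91  0.56  0.34] F [0.  0.7 0.2] t 11.58
```

View pics/side4.png

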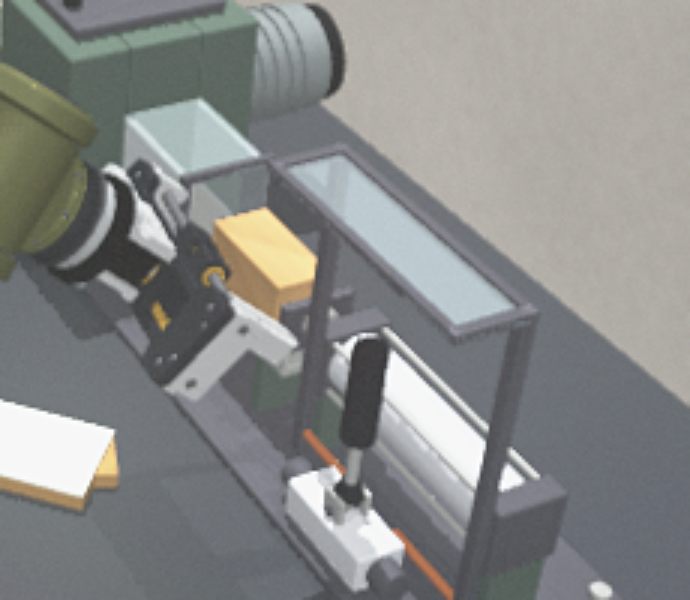

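The side crop shows the closed fingers sloping at the visor's front. The lever is upright at about (365,390) and the path under the edge is free. Going in on the -y side of the lever.

servo_tool:
  rows:
    - [0.022, -0.005, -0.02, 0, 0, 0, -1]
    - [0.045, -0.01, -0.04, 0, 0, 0, -1]
    - [0.067, -0.015, -0.06, 0, 0, 0, -1]
    - [0.09, -0.02, -0.08, 0, 0, 0, -1]
    - [0.112, -0.024, -0.0975, 0, 0, 0, -1]
    - [0.112, -0.024, -0.0975, 0, 0, 0, -1]
    - [0.112, -0.024, -0.0975, 0, 0, 0, -1]
    - [0.112, -0.024, -0.0975, 0, 0, 0, -1]

```text
time_s: 12.3
ee_pos: [0.6266, -0.3297, 0.1538]
eef_rot: [3.141, -0.874, -0.21]
force: [-0.2, 0.5, 0.2]
grip_width: 0.0004
```

```bash
python3 -c "
from h import *
goto((.627,-.314,.153),-12,40)
c=cams.camera('side'); I=cv2.resize(c['image'][180:380,330:560],None,fx=3,fy=3); cv2.imwrite('pics/side5.png',I[:,:,::-1])"
```

```text
shift [ 0.0004  0.0157 -0.0008] turn [0.    0.001 0.001] deg 0.1 q [-0.67  0.39  1.77  1.17  0.38  0.12] F [-0.2  0.5  0.2] t 12.3
```

View pics/side5.png

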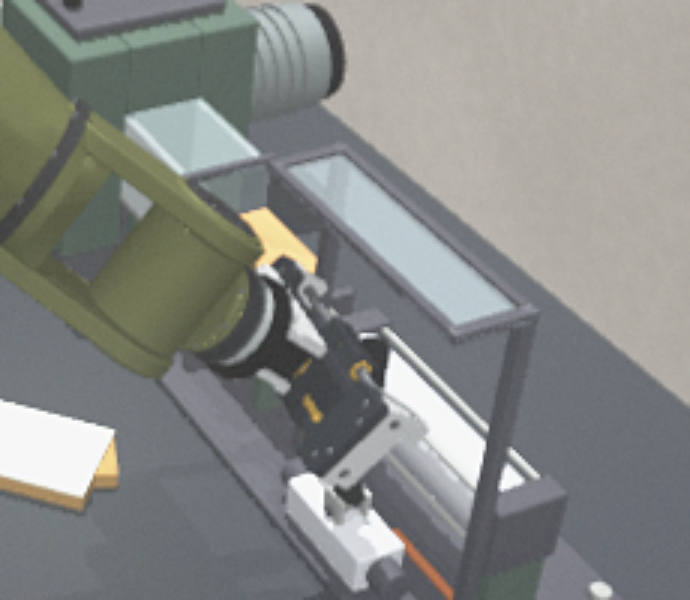

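servo_tool:
  rows:
    - [0, 0.012, 0, 0, 0, 0, -1]
    - [0, 0.02, 0, 0, 0, 0, -1]
    - [0, 0.027, 0, 0, 0, 0, -1]
    - [0, 0.034, 0, 0, 0, 0, -1]
    - [0, 0.041, 0, 0, 0, 0, -1]
    - [0, 0.048, 0, 0, 0, 0, -1]
    - [0, 0.055, 0, 0, 0, 0, -1]
    - [0.001, 0.06, 0, 0, 0, 0, -1]

```text
time_s: 13.02
ee_pos: [0.6268, -0.2721, 0.1556]
eef_rot: [3.134, -0.877, -0.21]
force: [-6.1, -23.9, -5.5]
grip_width: 0.0006
```

servo_tool:
  rows:
    - [0, 0.004, 0, 0, 0, 0, -1]
    - [0, 0.006, 0, 0, 0, 0, -1]
    - [0, 0.006, 0, 0, 0, 0, -1]
    - [0, 0.006, 0, 0, 0, 0, -1]
    - [0, 0.006, 0, 0, 0, 0, -1]
    - [0, 0.006, 0, 0, 0, 0, -1]
    - [0, 0.006, 0, 0, 0, 0, -1]
    - [0, 0.006, 0, 0, 0, 0, -1]

```text
time_s: 13.68
ee_pos: [0.6266, -0.2685, 0.1575]
eef_rot: [3.128, -0.88, -0.211]
force: [3.8, -18.0, -1.5]
grip_width: 0.0008
```

```bash
python3 -c "
from h import *
goto((.627,-.268,.153),-12,40)
for n,b in (('side',(180,380,330,560)),('top',(110,220,280,540))):
    c=cams.camera(n); I=cv2.resize(c['image'][b[0]:b[1],b[2]:b[3]],None,fx=3,fy=3); cv2.imwrite(f'pics/{n}6.png',I[:,:,::-1])"
```

```text
shift [ 0.0004  0.0005 -0.0045] turn [0.01  0.005 0.012] deg 1.0 q [-0.56  0.33  1.86  1.21  0.27  0.15] F [  3.8 -18.   -1.5] t 13.68
```

View pics/side6.png

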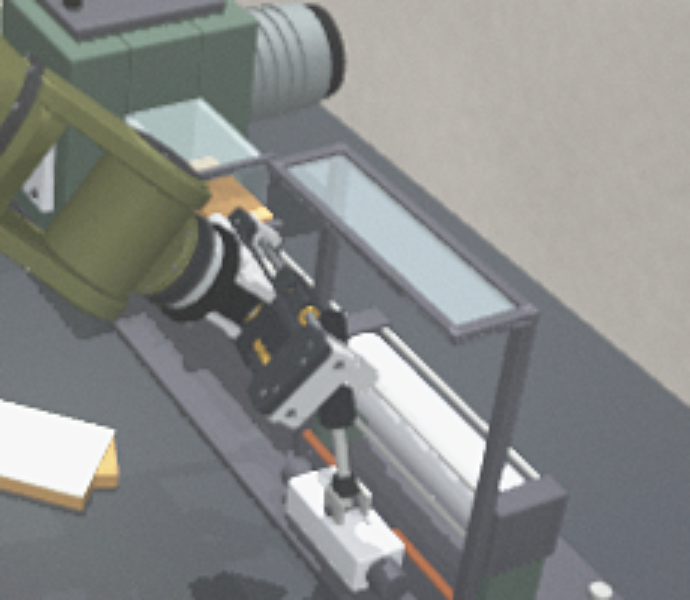

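View pics/top6.png

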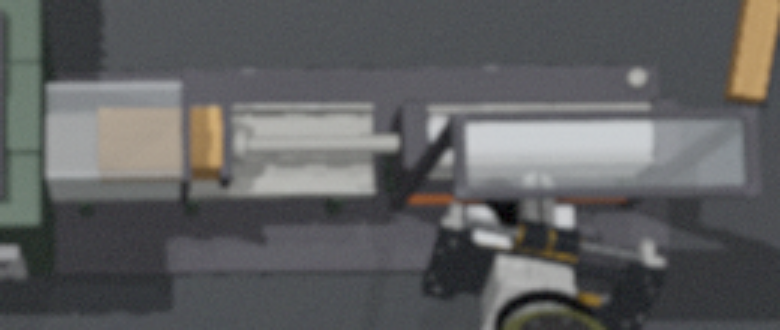

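The feed is running: the pusher is out by about 0.12 m and the batten is mostly in the tunnel. Keep holding.

servo_tool:
  rows:
    - [0, 0.004, -0.002, 0, 0, 0, -1]
    - [0, 0.005, -0.002, 0, 0, 0, -1]
    - [0, 0.005, -0.002, 0, 0, 0, -1]
    - [0, 0.005, -0.002, 0, 0, 0, -1]
    - [0, 0.005, -0.002, 0, 0, 0, -1]
    - [0, 0.005, -0.002, 0, 0, 0, -1]
    - [0, 0.005, -0.002, 0, 0, 0, -1]
    - [0, 0.005, -0.002, 0, 0, 0, -1]

```text
time_s: 14.45
ee_pos: [0.6264, -0.2657, 0.1573]
eef_rot: [3.122, -0.883, -0.212]
force: [6.3, -18.6, -3.0]
grip_width: 0.0006
```

servo_tool:
  rows:
    - [0, 0.002, -0.001, 0, 0, 0, -1]
    - [0, 0.002, -0.001, 0, 0, 0, -1]
    - [0, 0.002, -0.001, 0, 0, 0, -1]
    - [0, 0.002, -0.001, 0, 0, 0, -1]
    - [0, 0.002, -0.001, 0, 0, 0, -1]
    - [0, 0.002, -0.001, 0, 0, 0, -1]
    - [0, 0.002, -0.001, 0, 0, 0, -1]
    - [0, 0.002, -0.001, 0, 0, 0, -1]

```text
time_s: 15.12
ee_pos: [0.6263, -0.2658, 0.1581]
eef_rot: [3.117, -0.886, -0.213]
force: [6.7, -16.4, -2.2]
grip_width: 0.0003
```

```bash
python3 -c "
from h import *
goto((.627,-.268,.153),-12,40)
for n,b in (('side',(180,380,330,560)),('top',(110,220,280,540))):
    c=cams.camera(n); I=cv2.resize(c['image'][b[0]:b[1],b[2]:b[3]],None,fx=3,fy=3); cv2.imwrite(f'pics/{n}7.png',I[:,:,::-1])"
```

```text
shift [ 0.0007 -0.0022 -0.0051] turn [0.018 0.01  0.022] deg 1.7 q [-0.55  0.32  1.87  1.23  0.25  0.13] F [  6.7 -16.4  -2.2] t 15.12
```

View pics/side7.png

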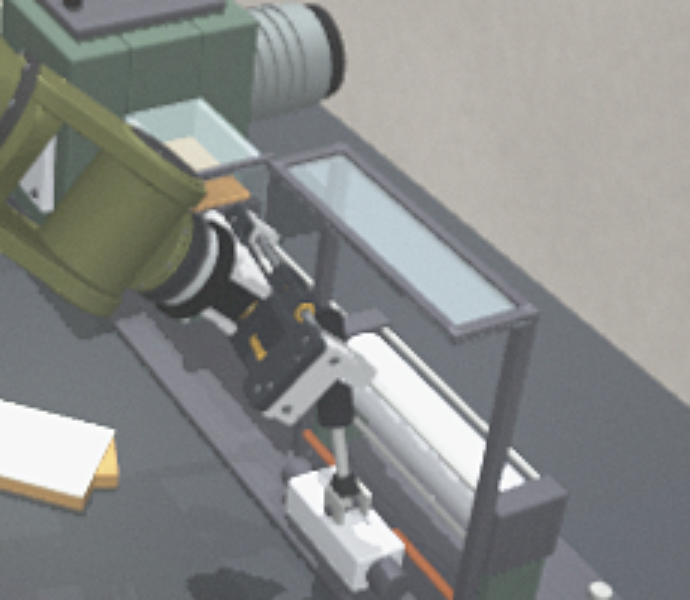

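View pics/top7.png

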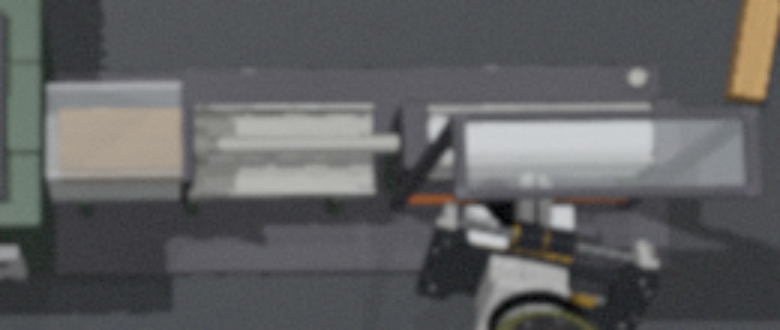

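Batten fully inside the tunnel in both views. One more push and hold, to be sure the pusher reaches its full stroke.

servo_tool:
  rows:
    - [0, 0.005, -0.003, 0.018, 0.01, 0.02, -1]
    - [0, 0.007, -0.003, 0.018, 0.01, 0.02, -1]
    - [0, 0.007, -0.003, 0.018, 0.01, 0.02, -1]
    - [0, 0.007, -0.003, 0.018, 0.01, 0.02, -1]
    - [0, 0.007, -0.003, 0.018, 0.01, 0.02, -1]
    - [0, 0.007, -0.003, 0.018, 0.01, 0.02, -1]
    - [0, 0.007, -0.003, 0.018, 0.01, 0.02, -1]
    - [0, 0.007, -0.003, 0.018, 0.01, 0.02, -1]

```text
time_s: 15.88
ee_pos: [0.6263, -0.2627, 0.1575]
eef_rot: [3.133, -0.877, -0.213]
force: [10.6, -26.4, -5.9]
grip_width: 0.0004
```

```bash
python3 -c "
from h import *
goto((.627,-.329,.153),-12,40)
c=cams.camera('top'); I=cv2.resize(c['image'][125:195,280:420],None,fx=5,fy=5); cv2.imwrite('pics/top8.png',I[:,:,::-1])"
```

```text
shift [ 0.0007 -0.0663 -0.0045] turn [0.006 0.003 0.01 ] deg 0.7 q [-0.55  0.32  1.87  1.2   0.27  0.17] F [ 10.6 -26.4  -5.9] t 15.88
```

View pics/top8.png

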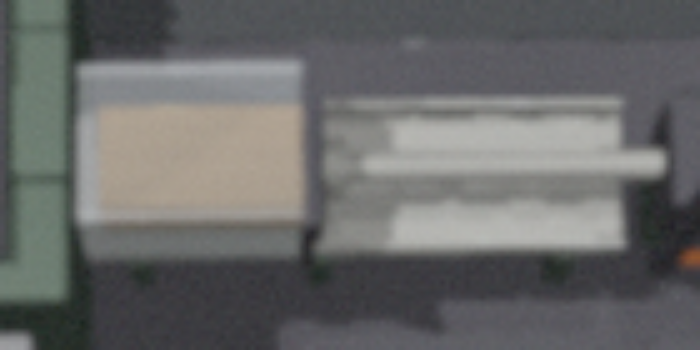

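At the stop (26 N), with the batten entirely under the tunnel. Release: back off in -y, then out along the tool axis.

servo_tool:
  rows:
    - [0, -0.015, 0, 0, 0, 0, -1]
    - [0, -0.03, 0, 0, 0, 0, -1]
    - [0, -0.045, 0, 0, 0, 0, -1]
    - [0, -0.06, 0, 0, 0, 0, -1]
    - [0, -0.07, 0, 0, 0, 0, -1]
    - [0, -0.07, 0, 0, 0, 0, -1]
    - [0, -0.07, 0, 0, 0, 0, -1]
    - [0, -0.07, 0, 0, 0, 0, -1]

```text
time_s: 16.6
ee_pos: [0.6262, -0.3321, 0.1572]
eef_rot: [3.134, -0.877, -0.213]
force: [0.2, 0.2, 0.5]
grip_width: 0.0007
```

servo_tool:
  rows:
    - [-0.022, 0.005, 0.02, 0, 0, 0, -1]
    - [-0.045, 0.01, 0.04, 0, 0, 0, -1]
    - [-0.067, 0.015, 0.06, 0, 0, 0, -1]
    - [-0.09, 0.02, 0.08, 0, 0, 0, -1]
    - [-0.112, 0.024, 0.097, 0, 0, 0, -1]
    - [-0.14, 0.024, 0.105, 0, 0, 0, -1]
    - [-0.17, 0.024, 0.105, 0, 0, 0, -1]
    - [-0.2, 0.024, 0.105, 0, 0, 0, -1]

```text
time_s: 17.27
ee_pos: [0.4254, -0.3069, 0.2628]
eef_rot: [3.132, -0.878, -0.21]
force: [0.1, -0.6, -0.4]
grip_width: 0.0005
```

servo_tool:
  rows:
    - [-0.03, 0, 0.01, 0, 0, 0, -1]
    - [-0.06, 0, 0.02, 0, 0, 0, -1]
    - [-0.06, 0, 0.02, 0, 0, 0, -1]
    - [-0.06, 0, 0.02, 0, 0, 0, -1]
    - [-0.06, 0, 0.02, 0, 0, 0, -1]
    - [-0.06, 0, 0.02, 0, 0, 0, -1]
    - [-0.06, 0, 0.02, 0, 0, 0, -1]
    - [-0.06, 0, 0.02, 0, 0, 0, -1]

```text
time_s: 17.93
ee_pos: [0.3661, -0.3064, 0.2823]
eef_rot: [3.133, -0.878, -0.21]
force: [-0.2, 0.1, -0.1]
grip_width: 0.0006
```

servo_tool:
  rows:
    - [0, 0, 0, 0, 0, 0, -1]
    - [0, 0, 0, 0, 0, 0, -1]
    - [0, 0, 0, 0, 0, 0, -1]
    - [0, 0, 0, 0, 0, 0, -1]
    - [0, 0, 0, 0, 0, 0, -1]
    - [0, 0, 0, 0, 0, 0, -1]
    - [0, 0, 0, 0, 0, 0, -1]
    - [0, 0, 0, 0, 0, 0, -1]

```text
time_s: 18.6
ee_pos: [0.3661, -0.3064, 0.2824]
eef_rot: [3.133, -0.878, -0.21]
force: [-0.4, -0.1, 0.1]
grip_width: 0.0004
```

servo_tool:
  rows:
    - [0, 0, 0, 0, 0, 0, -1]
    - [0, 0, 0, 0, 0, 0, -1]
    - [0, 0, 0, 0, 0, 0, -1]
    - [0, 0, 0, 0, 0, 0, -1]
    - [0, 0, 0, 0, 0, 0, -1]
    - [0, 0, 0, 0, 0, 0, -1]
    - [0, 0, 0, 0, 0, 0, -1]
    - [0, 0, 0, 0, 0, 0, -1]

```text
time_s: 19.27
ee_pos: [0.3661, -0.3064, 0.2823]
eef_rot: [3.133, -0.877, -0.21]
force: [-0.2, -0.7, -0.9]
grip_width: 0.0004
```

servo_tool:
  rows:
    - [0, 0, 0, 0, 0, 0, -1]
    - [0, 0, 0, 0, 0, 0, -1]
    - [0, 0, 0, 0, 0, 0, -1]
    - [0, 0, 0, 0, 0, 0, -1]
    - [0, 0, 0, 0, 0, 0, -1]
    - [0, 0, 0, 0, 0, 0, -1]
    - [0, 0, 0, 0, 0, 0, -1]
    - [0, 0, 0, 0, 0, 0, -1]

```text
time_s: 19.93
ee_pos: [0.3661, -0.3064, 0.2823]
eef_rot: [3.133, -0.878, -0.21]
force: [0.1, 0.3, -0.9]
grip_width: 0.0004
```

servo_tool:
  rows:
    - [0, 0, 0, 0, 0, 0, -1]
    - [0, 0, 0, 0, 0, 0, -1]
    - [0, 0, 0, 0, 0, 0, -1]
    - [0, 0, 0, 0, 0, 0, -1]
    - [0, 0, 0, 0, 0, 0, -1]
    - [0, 0, 0, 0, 0, 0, -1]
    - [0, 0, 0, 0, 0, 0, -1]
    - [0, 0, 0, 0, 0, 0, -1]

```text
time_s: 20.6
ee_pos: [0.3661, -0.3064, 0.2823]
eef_rot: [3.133, -0.878, -0.21]
force: [-1.6, 0.9, -0.3]
grip_width: 0.0001
```

```bash
python3 -c "
from h import *
goto((.627,-.329,.153),-12,40)
for n,b in (('side',(180,380,330,560)),('top',(110,220,280,540))):
    c=cams.camera(n); save(c,n+'9full.png'); I=cv2.resize(c['image'][b[0]:b[1],b[2]:b[3]],None,fx=3,fy=3); cv2.imwrite(f'pics/{n}9.png',I[:,:,::-1])
    P=cloud(c)
    k=(P[...,2]>.11)&(P[...,2]<.128)&(P[...,0]>.64)&(P[...,0]<.72)&(P[...,1]>-.16)&(P[...,1]<.02); q=P[k]; print('pusher y',np.percentile(q[:,1],[2,98]) if len(q) else None)
    for z0 in (.13,.19):
        g=P[(P[...,2]>z0-.01)&(P[...,2]<z0+.01)&(P[...,0]>.58)&(P[...,0]<.625)&(P[...,1]>-.35)&(P[...,1]<-.2)]
        if len(g): print(z0,g[:,1].min(),g[:,1].max())
"
```

```text
shift [ 0.2609 -0.0226 -0.1293] turn [0.006 0.004 0.007] deg 0.6 q [-1.13 -0.26  2.14  0.92  0.87  0.17] F [-1.6  0.9 -0.3] t 20.6
pusher y [-0.14171301 -0.11803496]
0.13 -0.29827894818346284 -0.2737021624586334
0.19 -0.29777639740261963 -0.2717496270536768
pusher y [-0.14117896 -0.11880623]
0.13 -0.28686752216657624 -0.2694137175549793
0.19 -0.2911440210172861 -0.269298618750989
```

View pics/side9.png

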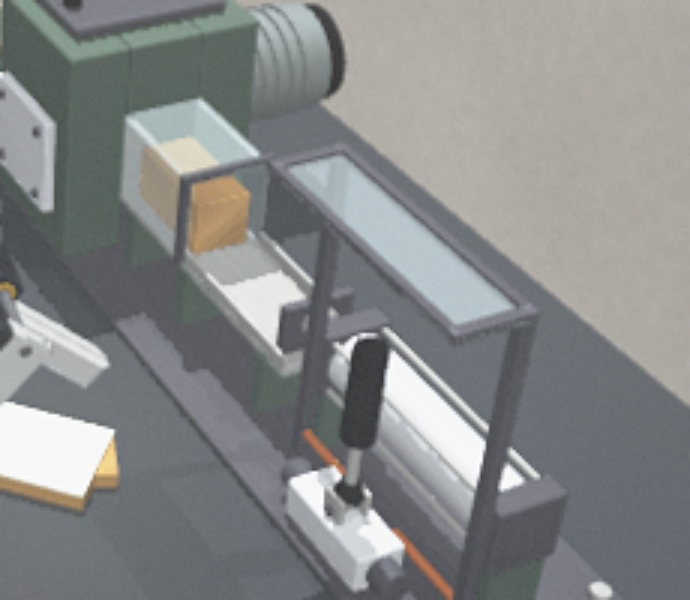

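View pics/top9full.png

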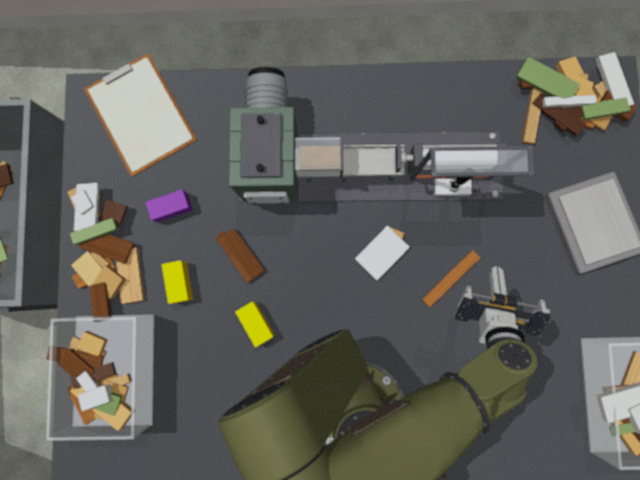

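```bash
python3 -c "
from h import *
c=cams.camera('side')
for u,v,z in ((412.3,260,.07),(393.5,264,.07),(412.5,241.5,.125),(394,245,.125)): print(wp(c,u,v,z=z).round(4))
I=cv2.resize(c['image'][215:280,370:440],None,fx=8,fy=8,interpolation=cv2.INTER_CUBIC); cv2.imwrite('pics/side10.png',I[:,:,::-1])
"
```

```text
[0.7161 0.0345 0.07  ]
[0.6581 0.0394 0.07  ]
[0.7177 0.0452 0.125 ]
[0.662 0.051 0.125]
```

View pics/side10.png

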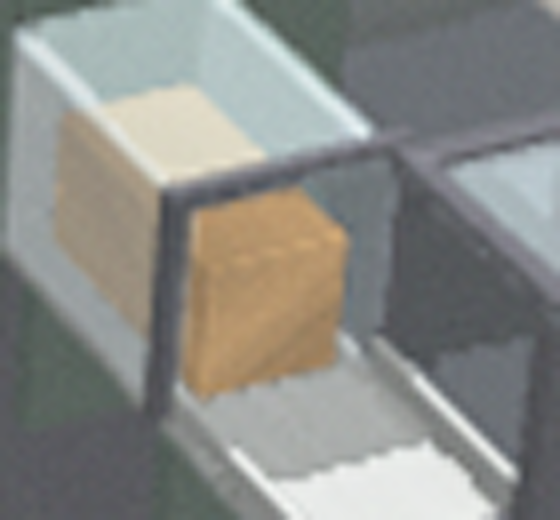

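The batten's rear face lies at y of about 0.035 to 0.05, past the mouth at about 0.0245. The lever is upright and the pusher is home. Handing in.

```bash
python3 -c "
from station import hand_in
print(hand_in())"
```

```text
the job is handed in; nothing more can be done
None
```

I ran the timber sample and handed it in at about 21 s of the 69 s allowed; the hand-in gives no verdict.

- **Loading:** I picked up the pale batten and laid it lengthwise in the trough. It lay flat and centred, clear of the pusher and the tunnel mouth.
- **Feeding:** I pushed the lever over from under the visor and held it against its stop until the pusher had fed the batten in. The push took about 26 N.
- **Release:** I let go and backed the arm clear.

**Last checks:**
- **Batten:** it is wholly inside the tunnel. Its rear face is roughly 10 mm or more past the mouth, read off the side picture by eye, so that figure is only rough. A full pusher stroke should leave it about 5 mm in.
- **Lever and pusher:** the lever stands upright, and the pusher's face is back at y ≈ -0.118 m, the same as at the start.
- **Other pieces:** the chipboard, board and lath look undisturbed in the last top view.
- **Arm:** it is clear of everything, and the tool force reads near zero.

No check failed, and apart from that rough distance none disagreed.

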